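# Clamp the jam jar with the ratchet handle

### The job

Clamp the jam jar on the prep board so that its lid can be unscrewed with one hand: tip the little direction lever on the ratchet over from loosening to tightening, then swing the ratchet handle back and forth until the sprung jaw holds the jar firmly against the notched jaw. Feel the handle as you go: stop when it has become clearly stiffer (some 4 N more effort at the grip than while the jar was still loose), and do not force it further, the jar is glass. Leave the lever set to tighten and the jar standing upright in the jaws, let go of the handle, and leave the other things as they are.

Things in the scene. Friction and masses are not known exactly. Their poses are not given: they have to be found in the camera images.
- clamp: Wooden prep board with a ratchet clamp, fixed to the worktop, 170 mm (x) by 305 mm (y), 18 mm thick. Origin: on the worktop, under the vertical ratchet axis, in the right (-y) part of the board. Axes: x away from the robot, y left along the jaws, z up. At its left end stands the notched fixed jaw (a V open to -y, top at 68 mm). The clamp stays where it is left (friction), also under load.
- wheel_top (a point): Centre of the top of the dark crown wheel on the ratchet axis, 55 mm over the worktop; radius 53 mm, with 20 radial ribs. The handle's hub above it reaches to 81 mm over the worktop. Turning the wheel clockwise (seen from above) closes the moving jaw, 14 mm per rad; 2 to 3 rad are needed from the start, so several swings.
- fixed_jaw (a point): Point on the board (18 mm over the worktop) where the centre of the jar's underside comes to stand when the jar sits home in the notched fixed jaw.
- jaw_pad: Black sprung pad of the moving jaw, 64 mm wide, 6 mm thick, 48 mm tall, on a stiff spring (about 20 N per mm). Its origin coincides with that of clamp when the jaw is fully open and moves along the board's +y; the pad's face that meets the jar is 98 mm along +y and 14 mm along -x from this origin, its middle 43 mm over the worktop.
- jar: Glass jam jar with a lid, 60 mm across, 85 mm tall, about 0.28 kg, standing loose on the board between the jaws. Origin: centre of its underside. The moving jaw first pushes it lightly across the board until it sits in the notch. It is held firmly from 25 N of jaw force; the glass is in danger from 75 N.
- hub (a point): Hub of the flat steel ratchet handle: this point lies on the ratchet axis, 62 mm over the worktop, and turns with the handle; its -x axis points along the arm (20 mm wide, top 77 mm over the worktop) to the grip, its +x axis along the short tail that carries the direction lever.
- grip (a point): Middle of the grip, an upright black spinning knob, 17 mm thick, at the arm's end, 135 mm from the ratchet axis, 112 mm over the worktop; knob from 33 mm below to 25 mm above. Force along the swing: back 1 to 4 N; tightening, jar loose, 10 N moving (4 to 5 N when paused in the swing, still pushing). Each 10 N of jaw force adds about 1 N to either: 3 to 6 N more than loose is firm, 7 too much.
- lever_top (a point): Centre of the round heavy (0.15 kg) head (22 mm across, 18 mm thick along the tail) of the upright direction lever, a dark rocker on the handle's tail, 38 mm beyond the ratchet axis, opposite the grip. It is 50 mm from its pivot, 76 mm over the worktop; the tail (8 mm either side) reaches to 81 mm. Pushed sideways with 1 to 3 N it falls over to the other side, to a firm stop.
- handle (a joint): Handle angle, rad: 0 = arm along the board's -x, positive = clockwise from above (grip to the left, board +y); stops at -0.65 and 0.65. With the lever at tighten, positive swings drive the wheel and close the jaw, negative ones click back over the ribs (one per 0.31 rad: up to that much of a forward swing is lost before it drives).
- pawl (a joint): Lean of the direction lever, rad: it rests near +0.6 or -0.6 (down to 0.35 in size while it stands on a rib). Positive = head leaning to the hub's -y side (to the right seen from the robot) = tighten. Negative = head leaning left = loosen (as found).
- lemon: Lemon, 78 x 55 x 56 mm, a bystander to the right of the board, at the worktop's front edge.
- salt_shaker: Salt shaker, 44 mm across, 90 mm tall, a bystander to the right of the board, at the worktop's front edge.
- espresso_cup: Green and white espresso cup, 64 x 89 x 48 mm, a bystander to the right, in front of the sink.
Things that resemble listed ones, but are neither listed nor needed, are in the scene too. Leave any pink or red look-alike of the jar alone.

How it is judged:
On the way, in this order (a step that is already met when the one before it is completed fails the run):
1. the direction lever is tipped to tighten (value of joint pawl above 0.2 rad), for 0.2 s.
2. the jaw presses the jar firmly, at least 25 N (contact force between jaw_pad and jar above 25 N), for 0.3 s.
At the end, for the whole second after the job is handed in: The sprung jaw holds the upright jar (within 0.1 rad) against the notched jaw with 25 to 75 N, everything at rest, the direction lever still set to tighten (its angle above +0.2) (contact force between jaw_pad and jar between 25 and 75 N and contact force between clamp and jar above 20 N and value of joint pawl above 0.2 rad and angle between jar's own z axis and vertical below 0.1 rad and linear speed of jar below 0.02 m/s); the robot touches nothing.
It fails at once if the jar is squeezed with more than 75 N (contact force between jaw_pad and jar above 75 N).
It fails at once if the lemon is disturbed (distance of lemon from where it was at the start of the episode above 0.03 m).
It fails at once if the salt shaker is disturbed (distance of salt_shaker from where it was at the start of the episode above 0.03 m).
It fails at once if the espresso cup is disturbed (distance of espresso_cup from where it was at the start of the episode above 0.03 m).
It also fails if it takes over 69 s, if anything falls off the work surface, if the arm or the gripper's body presses on something with over 40 N, if the wrist force passes 120 N, or if a joint passes its speed limit or range.

### The arm

A 6-joint arm with a two-finger parallel gripper is mounted at the origin on a cart in front of the work surface, level with it; the furniture and walls round the work are solid. World frame = base frame: x ahead of the robot, y to its left, z up, the work surface at z = 0. Lengths are in m, angles in rad, forces in N, time in s.
With the tool pointing down it reaches from about 0.35 to 0.975 m from the base axis. Payload 4.9 kg.
Tool frame: the origin (TCP) lies midway between the tips of the shut fingers; the grasp point (between the pads) lies 19 mm behind it; z points along the fingers, y is the direction in which the jaws open and shut (so a half turn about z gives the same grasp; the last joint's range is limited). The gripper opens to 85 mm and grips with 20 to 120 N. Pads are 22 mm wide; open, the fingers measure 114 mm over their backs; the gripper's body (76 mm by 85 mm) begins 54 mm behind the grasp point. The pads swing forward as they close: fully open they stand 13 mm farther back than shut.
Start: joints at [1.207, 0.053, 1.613, -0, 1.476, -0.119], TCP at [0.151, 0.606, 0.231] pointing down, gripper open.
Joint ranges: [-3.01, 3.01], [-1.01, 2.22], [0.06, 2.58], [-1.02, 4.17], [0.09, 2.62], [-3.14, 3.14]. Speed limits (rad/s): [2.57, 2.57, 3.14, 3.14, 3.14, 3.14].

### API

Orientations are given as a unit quaternion [w, x, y, z].
In Python, from plant import state, grab_frame, camera_info, job_done, cut_out gives the robot as it stands.
- The arm moves only by the tool step_arm, never from a script. Its argument "moves" is a list of rows, each a list of 7 numbers: the shift along the tool's x, y, z in m, then the turn, a rotation vector about the tool's x, y, z in rad, then the finger opening in m, from 0 to 0.0854. A call has 1 to 8 rows; each row shifts and turns the commanded pose from where the row before left it, along the tool's axes as they then stand; what a row does not reach is not made up. A row lasts 1/10 s, in which the tool goes at most 50 mm and 8.59 degrees, less where a joint would pass 70% of its speed; a pose out of reach is approached as far as the arm can. A call is refused whole if a number of a shift passes 0.05 or a number of a turn 0.15, either way. A call with a gripper value outside its range is refused whole. The fingers move at their own pace and stop on an object; the grip force is fixed at half the most. Time passes only in rows, so rows that do not move let the fingers close. It gives the time, the measured TCP pose, the force and the opening at its end, in the units of the state.
- state(): the state, without advancing time (a new reading comes with each control period).
- grab_frame(name): name is "side" or "top" or "wrist"; returns (picture, depth): 400x640x3 uint8, red, green, blue; 400x640 float32, m along the optical axis (not along the pixel's ray), 0 where there is no reading.
- camera_info(name): a dict with "intrinsics" (3x3 intrinsics, pixels), "world_from_camera" (4x4, takes a point from camera to world coordinates). Camera axes: x right, y down, z forward; pixel columns grow to the right and rows downward; lengths in m; the calibration is good to about 2 mm. A picture is of the moment at which its call begins: read the wrist's pose just before it. camera_info takes no time and is no camera call; for the wrist camera it gives the pose at the moment of the call.
- job_done(): hands the job in, once; it reports no verdict.
Trained networks look in the newest picture that a camera, given by its name, has taken for a name from the list of things; names that differ only in an ending like _2 or _b are one class to them, and where a whole thing is asked for, a point or a joint stands for the part that bears it (a point fixed in the world has none). Each returns a list of dicts, best first, with "conf" (0 to 1); they miss things now and then, are a little off and sometimes report something else, mostly with a low value. They report only what shows in the picture. A call takes as long as a camera call. They do not tell look-alikes from the thing itself.
- cut_out(camera, query): "mask" (400x640 bool, what is visible of it) and "point" ([column, row] in pixels, amid what is visible of it).
The state is a dict: "time": time; "joint_pos": joint angles; "joint_vel": joint speeds; "joint_efforts": joint torques, N m; "tool_pos": TCP position; "tool_rot": TCP orientation; "contact_force": force on the tool from outside, world axes, zero at the start; "ft_torque": the same for the moment, N m; "gripper_width": opening from 0.0 (shut) to 1.0 (fully open).
Only numpy, scipy, OpenCV 4.12 (cv2) and the standard library are available. Lean on these libraries where they do the work, as an engineer would, in place of code of your own. Each camera call takes 0.05 s, during which the arm holds its last target.

## Working session

There is one attempt and no reset: what is moved stays moved. The work goes in short steps, Python scripts to look and compute and a tool call to move; the robot and the scene stay as the last step left them, time stands still between calls to the robot, and variables do not carry over. Pictures are saved under pics/ and viewed, and the job is handed in when it is done.

Besides the shell and the picture viewer there is one more tool, called after "Call:" in YAML: its name, and indented under it one key for each argument. step_arm: Moves the arm, as the interface text tells. Its arguments: {"type":"object","properties":{"moves":{"type":"array"}},"required":["moves"]}

```bash
ls; mkdir -p pics
cat > h.py <<'E'
import numpy as np, cv2
from plant import state, grab_frame, camera_info, job_done, cut_out
def save(im,n): cv2.imwrite('pics/'+n+'.png',cv2.cvtColor(im,cv2.COLOR_RGB2BGR))
def pts(cam,depth,mask):
    i=camera_info(cam);K=np.array(i['intrinsics']);T=np.array(i['world_from_camera'])
    v,u=np.nonzero(mask&(depth>0));z=depth[v,u]
    p=np.c_[(u-K[0,2])/K[0,0]*z,(v-K[1,2])/K[1,1]*z,z]
    return p@T[:3,:3].T+T[:3,3]
E
python3 - <<'E'
from h import *
s=state();print({k:np.round(v,3) for k,v in s.items()})
for c in ['side','top','wrist']:
    im,d=grab_frame(c);save(im,c+'0');np.save(c+'0.npy',d)
    i=camera_info(c);print(c,np.round(i['intrinsics'],1).tolist(),np.round(i['world_from_camera'],3).tolist())
    for q in (['clamp','jar','lever_top','grip','jaw_pad','wheel_top'] if c!='wrist' else []):
        for r in cut_out(c,q)[:3]:
            p=pts(c,d,r['mask']);print(c,q,round(r['conf'],2),np.round(r['point']),r['mask'].sum(),np.round(np.median(p,0),3),np.round(np.percentile(p,2,axis=0),3),np.round(np.percentile(p,98,axis=0),3))
print(state()['time'])
E
```

```text
pics
{'time': np.float64(0.0), 'joint_pos': array([ 1.207,  0.053,  1.614,  0.   ,  1.476, -0.119]), 'joint_vel': array([-0.   , -0.001,  0.   , -0.   , -0.002,  0.   ]), 'joint_efforts': array([-2.0000e-03, -3.9366e+01, -3.7018e+01, -0.0000e+00,  7.0000e-03,
        0.0000e+00]), 'tool_pos': array([0.151, 0.606, 0.23 ]), 'tool_rot': array([-0.   ,  0.122,  0.993, -0.001]), 'contact_force': array([-0.153,  0.4  , -0.494]), 'ft_torque': array([ 0.019, -0.032, -0.017]), 'gripper_width': np.float64(0.999)}
side [[434.2, 0.0, 313.8], [0.0, 434.2, 206.9], [0.0, 0.0, 1.0]] [[1.0, -0.029, 0.001, 0.535], [-0.02, -0.673, 0.739, -0.939], [-0.021, -0.739, -0.674, 1.01], [0.0, 0.0, 0.0, 1.0]]
side clamp 0.67 [327. 206.] 3141 [0.586 0.109 0.023] [0.473 0.024 0.008] [0.676 0.314 0.125]
side clamp 0.42 [329. 178.] 388 [0.592 0.23  0.086] [0.561 0.2   0.053] [0.624 0.275 0.108]
side jar 0.81 [305. 145.] 415 [0.501 0.443 0.058] [0.471 0.431 0.003] [0.532 0.529 0.09 ]
side jar 0.79 [331. 150.] 352 [0.603 0.388 0.066] [0.573 0.377 0.018] [0.635 0.434 0.091]
side lever_top 0.57 [346. 199.] 73 [0.636 0.0
[... 643 characters left out ...]
57 0.065] [0.467 0.433 0.009] [0.521 0.488 0.091]
top lever_top 0.65 [308. 180.] 107 [0.637 0.092 0.093] [ 0.621  0.058 -0.003] [0.742 0.114 0.137]
top grip 0.58 [299. 200.] 364 [0.557 0.112 0.08 ] [0.463 0.077 0.053] [0.642 0.155 0.138]
top jaw_pad 0.59 [302. 198.] 447 [0.568 0.107 0.08 ] [0.463 0.062 0.001] [0.703 0.155 0.138]
top jaw_pad 0.56 [276. 196.] 61 [0.575 0.199 0.057] [0.555 0.195 0.02 ] [0.616 0.204 0.072]
top wheel_top 0.6 [291. 204.] 2840 [0.563 0.144 0.023] [0.47  0.027 0.006] [0.675 0.32  0.115]
wrist [[329.2, 0.0, 321.5], [0.0, 329.2, 199.6], [0.0, 0.0, 1.0]] [[0.242, 0.923, 0.299, 0.073], [0.97, -0.23, -0.074, 0.625], [0.0, 0.308, -0.951, 0.374], [0.0, 0.0, 0.0, 1.0]]
0.75
```

Run:
```python
import cv2
a=cv2.imread('pics/side0.png')[110:270,220:450];b=cv2.imread('pics/top0.png')[130:270,160:400]
cv2.imwrite('pics/sidec.png',cv2.resize(a,None,fx=3.4,fy=3.4,interpolation=2));cv2.imwrite('pics/topc.png',cv2.resize(b,None,fx=3.3,fy=3.3,interpolation=2))
```

```text
(no output)
```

View pics/side0.png

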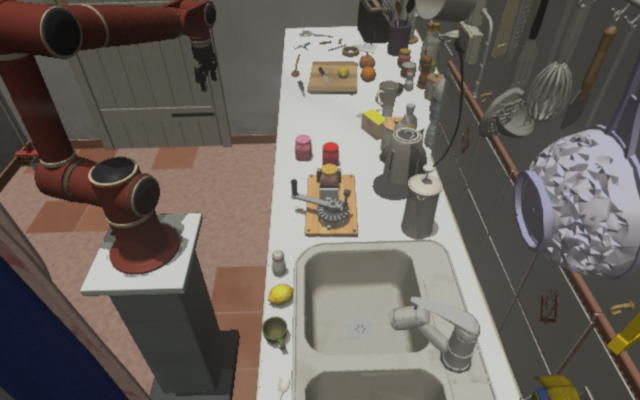

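View pics/sidec.png

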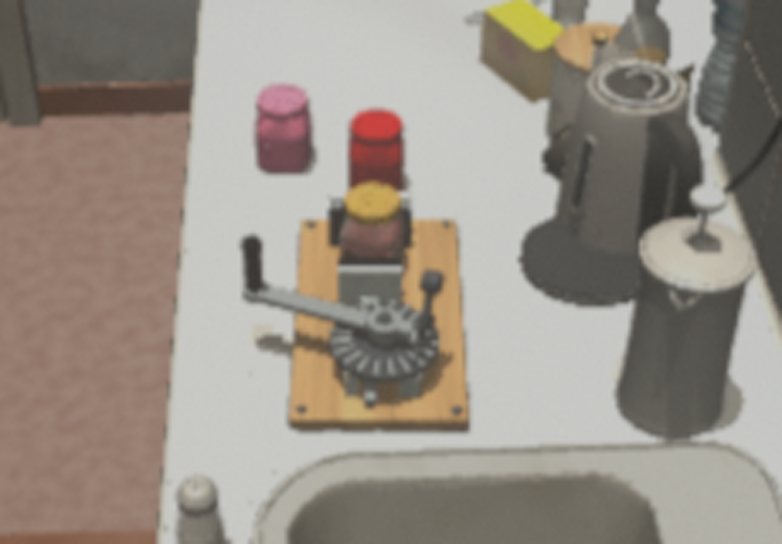

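View pics/topc.png

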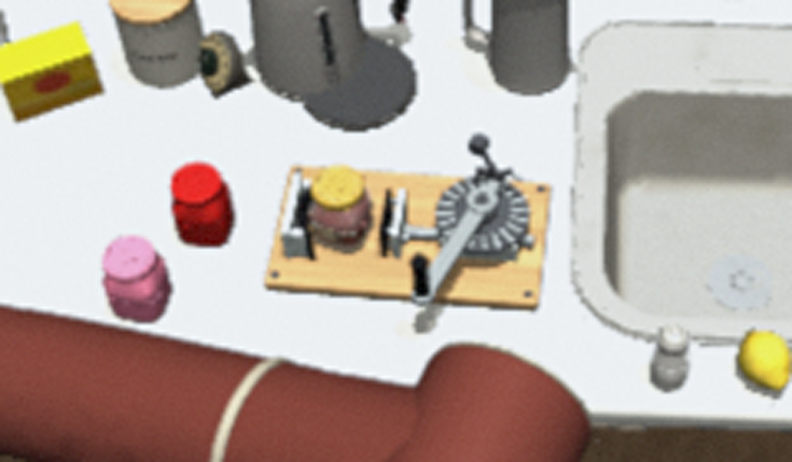

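```bash
cat > m.py <<'E'
from h import *
import sys
def meas(cams=('side','top'),save_=None):
    for c in cams:
        im,d=grab_frame(c)
        if save_: save(im,c+save_)
        P=pts(c,d,np.ones(d.shape,bool));C=im[d>0].astype(int)
        roi=(P[:,0]>.42)&(P[:,0]<.72)&(P[:,1]>0)&(P[:,1]<.35)
        wood=roi&(P[:,2]>.010)&(P[:,2]<.025)&(C[:,0]-C[:,2]>50)
        if wood.sum()>50:
            r=cv2.minAreaRect(P[wood,:2].astype(np.float32));print(c,'board',np.round(r[0],4),np.round(r[1],3),round(r[2],2),'z',np.round(np.median(P[wood,2]),4))
        g=roi&(P[:,2]>.09)&(P[:,0]<.53)&(C.max(1)<80)
        if g.sum(): print(c,'grip',g.sum(),np.round(P[g].mean(0),4),np.round(P[g].min(0),3),np.round(P[g].max(0),3))
        l=roi&(P[:,2]>.09)&(P[:,0]>.59)&(P[:,1]<.16)
        if l.sum(): print(c,'lever',l.sum(),np.round(P[l].mean(0),4),np.round(P[l].min(0),3),np.round(P[l].max(0),3))
        w=roi&(P[:,2]>.048)&(P[:,2]<.060)&(P[:,1]<.17)
        print(c,'wheel',w.sum(),np.round(P[w].min(0),3),np.round(P[w].max(0),3))
        j=roi&(P[:,2]>.095)&(P[:,1]>.2);print(c,'lid',j.sum(),np.round(P[j].min(0),3),np.round(P[j].max(0),3))
if __name__=='__main__':
    meas(save_=sys.argv[1]);print(state()['time'])
E
python3 m.py 1
```

```text
side board [0.596  0.1728] [0.305 0.167] 87.18 z 0.02
side grip 45 [0.474  0.1423 0.1175] [0.468 0.138 0.091] [0.479 0.152 0.14 ]
side lever 78 [0.6353 0.0858 0.1148] [0.618 0.051 0.091] [0.649 0.105 0.135]
side wheel 312 [0.543 0.039 0.048] [0.647 0.146 0.06 ]
side lid 172 [0.565 0.216 0.095] [0.62  0.277 0.111]
top board [0.5942 0.1769] [0.304 0.175] 87.35 z 0.0182
top grip 36 [0.4669 0.1489 0.1199] [0.46  0.143 0.091] [0.476 0.156 0.142]
top lever 59 [0.6338 0.0895 0.1154] [0.614 0.054 0.091] [0.652 0.109 0.139]
top wheel 292 [0.542 0.042 0.048] [0.651 0.146 0.06 ]
top lid 181 [0.563 0.22  0.095] [0.62  0.276 0.112]
0.85
```

Run:
```python
from h import *
for c in ['side','top']:
    d=np.load(c+'0.npy');P=pts(c,d,np.ones(d.shape,bool))
    o=(P[:,2]>.12)&(P[:,2]<.45)&(P[:,0]>.5)&(P[:,0]<1)&(P[:,1]>-.1)&(P[:,1]<.5)
    for y in np.arange(-.1,.5,.05):
        k=o&(P[:,1]>y)&(P[:,1]<y+.05)
        if k.sum(): print(c,round(y,2),k.sum(),'xmin',np.round(np.percentile(P[k,0],3),3),'zmax',P[k,2].max().round(3))
```

```text
side -0.1 653 xmin 0.996 zmax 0.39
side -0.05 642 xmin 0.996 zmax 0.391
side 0.0 1422 xmin 0.823 zmax 0.378
side 0.05 669 xmin 0.641 zmax 0.45
side 0.1 410 xmin 0.996 zmax 0.39
side 0.15 488 xmin 0.894 zmax 0.447
side 0.2 563 xmin 0.879 zmax 0.449
side 0.25 783 xmin 0.814 zmax 0.39
side 0.3 630 xmin 0.807 zmax 0.391
side 0.35 401 xmin 0.831 zmax 0.39
side 0.4 248 xmin 0.996 zmax 0.388
side 0.45 390 xmin 0.82 zmax 0.45
top -0.1 377 xmin 0.991 zmax 0.401
top -0.05 394 xmin 0.854 zmax 0.418
top 0.0 773 xmin 0.821 zmax 0.45
top 0.05 711 xmin 0.818 zmax 0.45
top 0.1 400 xmin 0.871 zmax 0.447
top 0.15 389 xmin 0.967 zmax 0.45
top 0.2 472 xmin 0.877 zmax 0.448
top 0.25 681 xmin 0.813 zmax 0.444
top 0.3 792 xmin 0.805 zmax 0.44
top 0.35 550 xmin 0.818 zmax 0.412
top 0.4 322 xmin 0.991 zmax 0.45
top 0.45 371 xmin 0.819 zmax 0.448
```

```bash
cat > go.py <<'E'
from h import *
import sys
from scipy.spatial.transform import Rotation as R
s=state();q=s['tool_rot'];r=R.from_quat([q[1],q[2],q[3],q[0]])
x,y,z,yd=map(float,sys.argv[1:5])  # target tcp and tool-y heading deg
d=r.inv().apply(np.array([x,y,z])-s['tool_pos'])
Y=np.array([np.cos(np.radians(yd)),np.sin(np.radians(yd)),0]);Z=np.array([0,0,-1.]);X=np.cross(Y,Z)
rv=(r.inv()*R.from_matrix(np.c_[X,Y,Z])).as_rotvec()
print('tool shift',np.round(d,4),'turn',np.round(rv,3),'t',s['time'],'pos',np.round(s['tool_pos'],4))
E
python3 go.py 0.66 0.145 0.22 65.5
```

```text
tool shift [-0.6052 -0.3243  0.0113] turn [0.    0.    0.183] t 0.85 pos [0.1515 0.6063 0.2313]
```

Call:
step_arm:
  moves:
    - [-0.038,-0.02,0,0,0,0,0]
    - [-0.038,-0.02,0,0,0,0,0]
    - [-0.038,-0.02,0,0,0,0,0]
    - [-0.038,-0.02,0,0,0,0,0]
    - [-0.038,-0.02,0,0,0,0,0]
    - [-0.038,-0.02,0,0,0,0,0]
    - [-0.038,-0.02,0,0,0,0,0]
    - [-0.038,-0.02,0,0,0,0,0]

```text
time: 1.65
tool_pos: [0.4087, 0.3761, 0.2316]
tool_rot: [0.0, 0.122, 0.993, 0.0]
contact_force: [-0.4, 0.7, 0.3]
gripper_width: 0.002
```

Call:
step_arm:
  moves:
    - [-0.038,-0.02,0,0,0,0,0]
    - [-0.038,-0.02,0,0,0,0,0]
    - [-0.038,-0.02,0,0,0,0,0]
    - [-0.038,-0.02,0,0,0,0,0]
    - [0,0,0,0,0,0.09,0]
    - [0,0,0,0,0,0.09,0]
    - [0,0,0,0,0,0,0]

```text
time: 2.35
tool_pos: [0.536, 0.2625, 0.2312]
tool_rot: [-0.0, 0.211, 0.977, -0.0]
contact_force: [-0.1, 0.7, -0.2]
gripper_width: -0.0
```

```bash
python3 go.py 0.66 0.145 0.22 65.5
python3 - <<'E'
from h import *
im,d=grab_frame('wrist');save(im,'w2');np.save('w2.npy',d)
for q in ['lever_top','grip']:
  for r in cut_out('wrist',q)[:2]:
    p=pts('wrist',d,r['mask']);print(q,round(r['conf'],2),np.round(r['point']),r['mask'].sum(),np.round(np.median(p,0),3),np.round(np.percentile(p,3,axis=0),3),np.round(np.percentile(p,97,axis=0),3))
E
```

```text
tool shift [-0.1615 -0.0559  0.0112] turn [-0.    -0.     0.002] t 2.35 pos [0.536  0.2625 0.2312]
lever_top 0.69 [286. 239.] 796 [0.578 0.203 0.053] [0.554 0.199 0.024] [0.61  0.205 0.068]
lever_top 0.54 [255. 226.] 28377 [0.557 0.159 0.02 ] [0.473 0.048 0.017] [0.665 0.322 0.116]
grip 0.97 [191. 224.] 4524 [0.518 0.13  0.078] [0.464 0.086 0.071] [0.613 0.159 0.137]
```

View pics/w2.png

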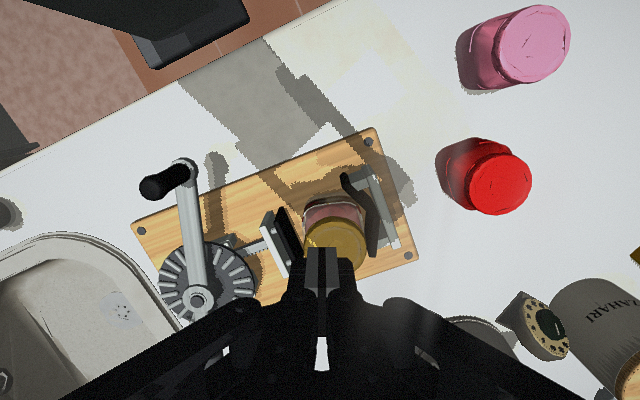

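Run:
```python
from h import *
d=np.load('w2.npy');P=pts('wrist',d,np.ones(d.shape,bool))
def sh(n,k): print(n,k.sum(),np.round(P[k].mean(0),4),np.round(np.percentile(P[k],3,axis=0),4),np.round(np.percentile(P[k],97,axis=0),4))
roi=(P[:,0]<.68)&(P[:,1]<.18)&(P[:,1]>.02)
sh('grip',roi&(P[:,2]>.085)&(P[:,2]<.145)&(P[:,0]<.51))
sh('griptop',roi&(P[:,2]>.132)&(P[:,2]<.145)&(P[:,0]<.51))
sh('hub',roi&(P[:,2]>.078)&(P[:,2]<.09)&(P[:,0]>.57))
sh('wheel',roi&(P[:,2]>.05)&(P[:,2]<.062))
arm=roi&(P[:,2]>.072)&(P[:,2]<.083)&(P[:,0]<.6)
a=P[arm,:2];v=np.linalg.svd(a-a.mean(0),full_matrices=False)[2][0];print(a.mean(0),v,np.degrees(np.arctan2(v[1],v[0])))
# pad and jar lid
sh('lid',(P[:,2]>.095)&(P[:,2]<.11)&(P[:,1]>.2)&(P[:,1]<.3)&(P[:,0]>.55)&(P[:,0]<.64))
```

```text
grip 1089 [0.4715 0.1536 0.1219] [0.4635 0.1435 0.0878] [0.48   0.1587 0.1378]
griptop 525 [0.4718 0.1512 0.1361] [0.4636 0.1426 0.1326] [0.4801 0.1584 0.138 ]
hub 865 [0.5947 0.0955 0.0817] [0.5763 0.0801 0.0782] [0.6145 0.1101 0.086 ]
wheel 3688 [0.5859 0.0998 0.0568] [0.5487 0.0477 0.0534] [0.6228 0.1445 0.0612]
[0.53390487 0.12364246] [ 0.90437692 -0.42673457] -25.260505262122244
lid 1965 [0.5822 0.2576 0.1029] [0.5629 0.2298 0.0973] [0.61   0.2774 0.1048]
```

```bash
python3 go.py 0.659 0.142 0.22 64.9; python3 go.py 0.6294 0.0785 0.106 64.9
```

```text
tool shift [-0.1623 -0.0598  0.0113] turn [0.    0.    0.015] t 2.5 pos [0.5355 0.2632 0.2313]
tool shift [-0.1614 -0.1299  0.1253] turn [0.    0.    0.015] t 2.5 pos [0.5355 0.2632 0.2313]
```

Call:
step_arm:
  moves:
    - [-0.04,-0.015,0,0,0,0,0]
    - [-0.04,-0.015,0,0,0,0,0]
    - [-0.04,-0.015,0.005,0,0,0,0]
    - [-0.042,-0.014,0.02,0,0,0.015,0]
    - [0,0,0.03,0,0,0,0]
    - [0,0,0.03,0,0,0,0]
    - [0,0,0.03,0,0,0,0]
    - [0,0,0.01,0,0,0,0]

```text
time: 3.3
tool_pos: [0.6564, 0.1425, 0.1019]
tool_rot: [-0.003, 0.217, 0.976, -0.001]
contact_force: [-0.9, 0.4, -0.5]
gripper_width: -0.0
```

```bash
python3 go.py 0.6294 0.0785 0.106 64.9
python3 - <<'E'
from h import *
a,_=grab_frame('side');b,_=grab_frame('top')
a=cv2.resize(a[160:240,280:390],None,fx=5,fy=5,interpolation=2);b=cv2.resize(b[140:230,240:350],None,fx=5,fy=5,interpolation=2)
b=b[:400]
save(np.hstack([a[:, :400],b[:,:400]]),'l3')
E
```

```text
tool shift [-0.0027 -0.0694 -0.0039] turn [-0.004 -0.006 -0.   ] t 3.3 pos [0.6564 0.1425 0.1019]
```

View pics/l3.png

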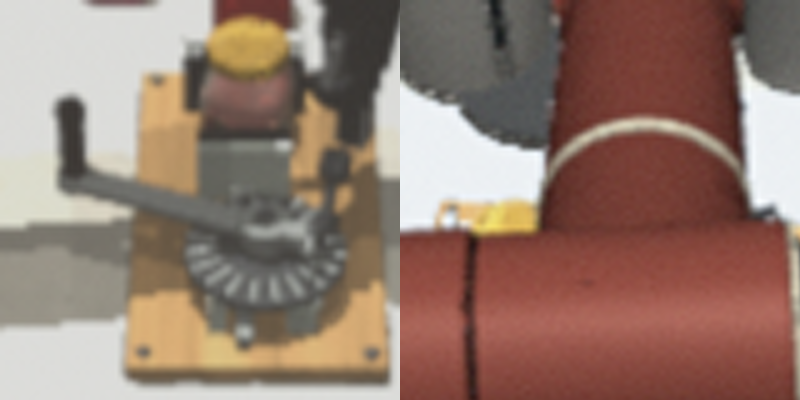

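Call:
step_arm:
  moves:
    - [0,-0.007,-0.004,0,0,0,0]
    - [0,-0.007,0,0,0,0,0]
    - [0,-0.007,0,0,0,0,0]
    - [0,-0.007,0,0,0,0,0]
    - [0,-0.007,0,0,0,0,0]
    - [0,-0.007,0,0,0,0,0]
    - [0,-0.007,0,0,0,0,0]
    - [0,0,0,0,0,0,0]

```text
time: 4.2
tool_pos: [0.6371, 0.097, 0.1095]
tool_rot: [-0.001, 0.219, 0.976, -0.001]
contact_force: [-0.4, 0.2, -0.3]
gripper_width: 0.003
```

```bash
cat > look.py <<'E'
from h import *
import sys
a,_=grab_frame('side')
save(cv2.resize(a[130:240,270:390],None,fx=5,fy=5,interpolation=2),sys.argv[1])
s=state();print(s['time'],np.round(s['tool_pos'],4),np.round(s['contact_force'],1))
E
python3 look.py l4
```

```text
4.25 [0.6373 0.0974 0.1094] [-0.5  1.3  0.1]
```

View pics/l4.png

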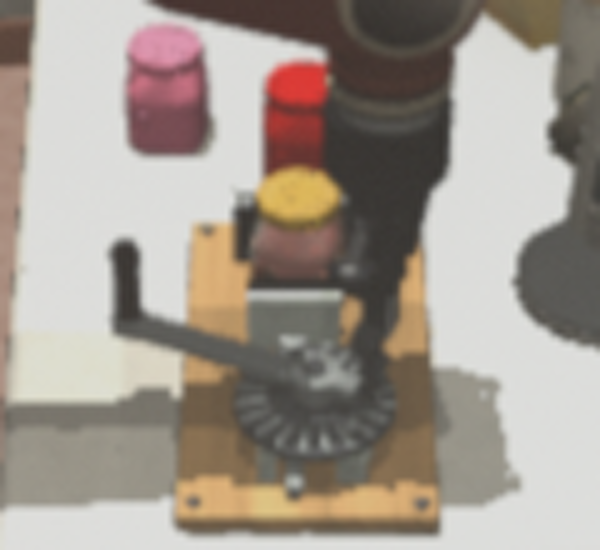

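Call:
step_arm:
  moves:
    - [0,0.01,-0.02,0,0,0,0]
    - [0,0.01,-0.04,0,0,0,0]
    - [0.02,0.01,-0.045,0,0,0,0.03]
    - [0.045,0,0,0,0,0,0.06]
    - [0.045,0,0,0,0,0,0.06]
    - [0.045,0,0,0,0,0,0.06]
    - [0,0,0,0,0,0,0.06]

```text
time: 4.95
tool_pos: [0.5062, 0.193, 0.2137]
tool_rot: [-0.002, 0.216, 0.976, -0.0]
contact_force: [0.4, -0.7, -0.5]
gripper_width: 0.706
```

```bash
python3 look.py l5;python3 m.py 5;  python3 go.py 0.4718 0.151 0.18 64.9
```

```text
5.0 [0.5085 0.1922 0.2143] [ 0.6 -0.1  0.2]
side board [0.596 0.172] [0.304 0.168] 87.11 z 0.02
side grip 2011 [0.4792 0.1505 0.4356] [0.42  0.111 0.09 ] [0.53  0.241 0.546]
side lever 61 [0.6216 0.0561 0.1171] [0.607 0.038 0.091] [0.642 0.092 0.133]
side wheel 294 [0.543 0.038 0.049] [0.647 0.146 0.06 ]
side lid 817 [0.42  0.2   0.095] [0.62  0.281 0.547]
top board [0.5917 0.1771] [0.303 0.174] 87.55 z 0.0181
top grip 242 [0.4795 0.1826 0.4941] [0.439 0.121 0.277] [0.528 0.255 0.543]
top lever 56 [0.6198 0.0606 0.1138] [0.605 0.04  0.091] [0.639 0.099 0.134]
top wheel 225 [0.542 0.042 0.048] [0.651 0.125 0.06 ]
top lid 458 [0.422 0.2   0.097] [0.602 0.276 0.547]
5.1
tool shift [ 0.0182 -0.053   0.0351] turn [-0.     0.    -0.001] t 5.1 pos [0.5108 0.1912 0.2151]
```

View pics/l5.png

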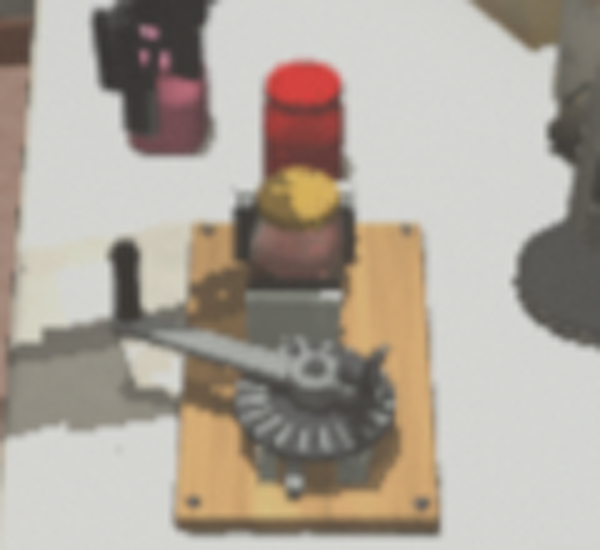

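Call:
step_arm:
  moves:
    - [0.018,-0.043,0,0,0,0,0.06]
    - [0,0,0,0,0,0,0.06]

```text
time: 5.3
tool_pos: [0.4737, 0.1575, 0.2125]
tool_rot: [-0.002, 0.219, 0.976, -0.002]
contact_force: [0.9, 0.1, -0.1]
gripper_width: 0.701
```

```bash
python3 go.py 0.4718 0.151 0.096 64.9
```

```text
tool shift [-0.0016 -0.0062  0.1166] turn [-0.004 -0.004 -0.004] t 5.3 pos [0.4737 0.1575 0.2125]
```

Call:
step_arm:
  moves:
    - [0,-0.005,0.03,0,0,0,0.06]
    - [0,0,0.03,0,0,0,0.06]
    - [0,0,0.0,0,0,0,0.06]
    - [0,0,0,0,0,0,0.06]

```text
time: 5.7
tool_pos: [0.4748, 0.1551, 0.1553]
tool_rot: [-0.0, 0.219, 0.976, -0.0]
contact_force: [0.7, 0.6, 0.0]
gripper_width: 0.704
```

```bash
python3 go.py 0.4718 0.151 0.096 64.9
```

```text
tool shift [ 0.0009 -0.0049  0.0593] turn [-0.    -0.001 -0.003] t 5.7 pos [0.4748 0.1551 0.1553]
```

Call:
step_arm:
  moves:
    - [0.001,-0.005,0.02,0,0,0,0.06]
    - [0,0,0.02,0,0,0,0.06]
    - [0,0,0.019,0,0,0,0.06]
    - [0,0,0,0,0,0,0.03]
    - [0,0,0,0,0,0,0.015]
    - [0,0,0,0,0,0,0.0]
    - [0,0,0,0,0,0,0]
    - [0,0,0,0,0,0,0]

```text
time: 6.5
tool_pos: [0.4729, 0.1517, 0.0987]
tool_rot: [0.002, 0.218, 0.976, 0.001]
contact_force: [-1.1, 0.1, 6.8]
gripper_width: 0.212
```

```bash
python3 look.py g6; python3 go.py 0.4718 0.151 0.096 64.9;python3 -c "
from plant import state
print(state())"
```

```text
6.55 [0.4729 0.1517 0.0986] [0.4 1.1 5.9]
tool shift [ 0.0007 -0.0011  0.0026] turn [ 0.003  0.004 -0.002] t 6.55 pos [0.4729 0.1517 0.0986]
{'time': 6.55, 'joint_pos': array([ 1.60402432e-01, -1.39837531e-01,  2.02953471e+00,  1.18365027e-04,
        1.24717977e+00, -9.70684876e-01]), 'joint_vel': array([ 9.33533039e-05, -1.35309390e-03, -9.24945846e-04,  7.38001772e-04,
       -9.73957119e-04, -3.67257822e-04]), 'joint_efforts': array([-1.98779879e-01, -2.48121965e+01, -3.04872501e+01, -1.17361536e-01,
        7.67063093e-02,  8.89254443e-04]), 'tool_pos': array([0.47287129, 0.15170364, 0.09864832]), 'tool_rot': array([2.16858110e-03, 2.18105268e-01, 9.75922399e-01, 9.27279420e-04]), 'contact_force': array([0.43802919, 1.0787369 , 5.93874436]), 'ft_torque': array([ 0.07016838, -0.02554082, -0.01164218]), 'gripper_width': 0.2046834686933496}
```

View pics/g6.png

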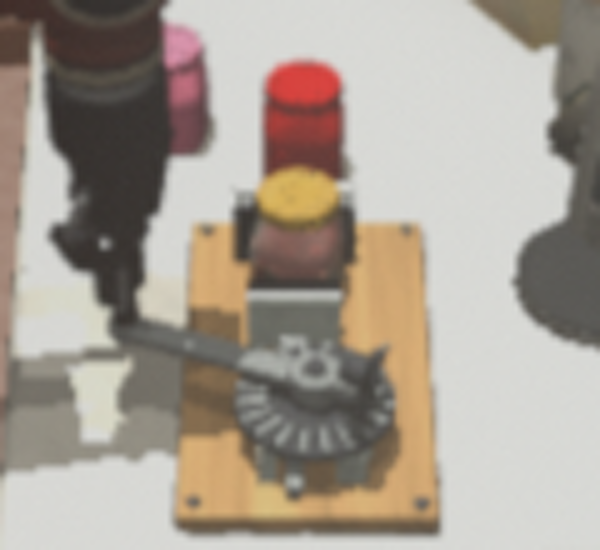

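Call:
step_arm:
  moves:
    - [-0.0007,-0.0135,-0.001,0,0,-0.1,0]
    - [-0.0007,-0.0135,0,0,0,-0.1,0]
    - [-0.0007,-0.0135,0,0,0,-0.1,0]
    - [-0.0007,-0.0135,0,0,0,-0.1,0]
    - [-0.0007,-0.0135,0,0,0,-0.1,0]

```text
time: 7.05
tool_pos: [0.46, 0.0858, 0.0987]
tool_rot: [0.002, -0.032, 0.999, 0.001]
contact_force: [3.1, 0.9, 0.9]
gripper_width: 0.208
```

```bash
cat > st.py <<'E'
from h import *
from scipy.spatial.transform import Rotation as R
s=state();q=s['tool_rot'];r=R.from_quat([q[1],q[2],q[3],q[0]])
v=s['tool_pos'][:2]-np.array([.595,.0945])
f=s['contact_force'];t=np.array([v[1],-v[0]])/np.hypot(*v)
yh=r.apply([0,1,0])
print('t',s['time'],'r',np.hypot(*v).round(4),'theta',round(np.arctan2(v[1],-v[0])-.048,3),'ytool',round(1.523-np.arctan2(yh[1],yh[0]),3),'Ftan',(f[:2]@t).round(2),'Frad',(f[:2]@v/np.hypot(*v)).round(2),'Fz',f[2].round(1),'z',s['tool_pos'][2].round(4),'w',round(s['gripper_width'],3),'q6',s['joint_pos'][5].round(2))
E
python3 st.py; python3 look.py b7
```

```text
t 7.05 r 0.1353 theta -0.112 ytool -0.112 Ftan 0.72 Frad -3.13 Fz 0.9 z 0.0987 w 0.208 q6 -1.61
7.1 [0.4602 0.0839 0.0987] [ 3.7 -1.7  1.8]
```

View pics/b7.png

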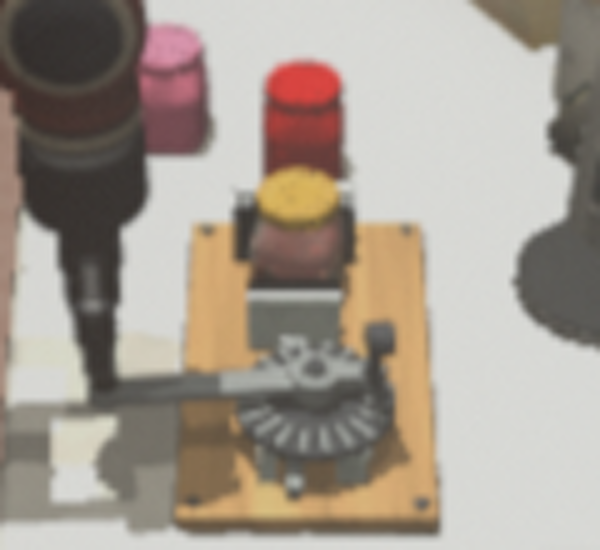

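Call:
step_arm:
  moves:
    - [-0.0007,-0.0135,0,0,0,-0.1,0]
    - [-0.0007,-0.0135,0,0,0,-0.1,0]
    - [-0.0007,-0.0135,0,0,0,-0.1,0]
    - [-0.0007,-0.0135,0,0,0,-0.1,0]
    - [-0.0003,-0.007,0,0,0,-0.05,0]
    - [0,0,0,0,0,0,0]

```text
time: 7.7
tool_pos: [0.4772, 0.0269, 0.0987]
tool_rot: [0.001, -0.251, 0.968, -0.001]
contact_force: [-0.1, 0.0, 5.9]
gripper_width: 0.21
```

```bash
python3 st.py
```

```text
t 7.7 r 0.1358 theta -0.569 ytool -0.555 Ftan 0.05 Frad 0.05 Fz 5.9 z 0.0987 w 0.21 q6 -2.18
```

Call:
step_arm:
  moves:
    - [-0.0007,0.0135,0,0,0,0.1,0]
    - [-0.0007,0.0135,0,0,0,0.1,0]
    - [-0.0007,0.0135,0,0,0,0.1,0]
    - [-0.0007,0.0135,0,0,0,0.1,0]
    - [-0.0007,0.0135,0,0,0,0.1,0]
    - [-0.0007,0.0135,0,0,0,0.1,0]

```text
time: 8.3
tool_pos: [0.4603, 0.1042, 0.0986]
tool_rot: [0.002, 0.048, 0.999, -0.003]
contact_force: [1.3, -9.5, 5.1]
gripper_width: 0.209
```

```bash
python3 st.py; python3 look.py b8
```

```text
t 8.3 r 0.1351 theta 0.024 ytool 0.048 Ftan -9.36 Frad -2.02 Fz 5.1 z 0.0986 w 0.209 q6 -1.4
8.35 [0.4604 0.1063 0.0987] [ 1.7 -3.2  5. ]
```

View pics/b8.png

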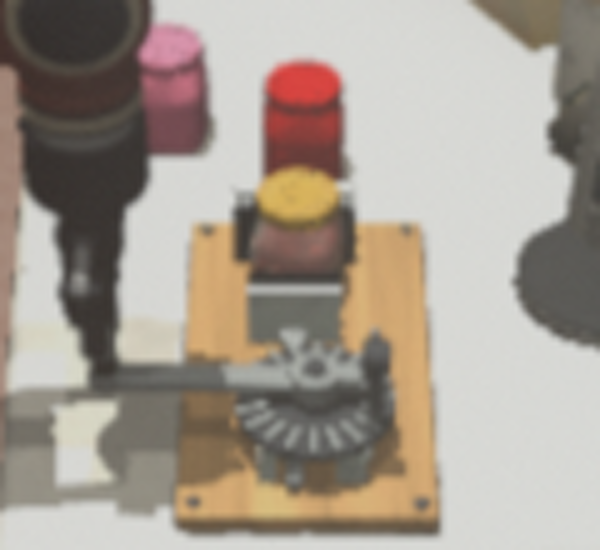

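Call:
step_arm:
  moves:
    - [-0.0007,0.0135,0,0,0,0.1,0]
    - [-0.0007,0.0135,0,0,0,0.1,0]
    - [-0.0007,0.0135,0,0,0,0.1,0]
    - [-0.0007,0.0135,0,0,0,0.1,0]
    - [-0.0007,0.0135,0,0,0,0.1,0]
    - [-0.0003,0.007,0,0,0,0.05,0]

```text
time: 8.95
tool_pos: [0.4858, 0.1737, 0.0985]
tool_rot: [0.0, 0.316, 0.949, -0.002]
contact_force: [-6.1, -9.4, 13.9]
gripper_width: 0.203
```

```bash
python3 st.py
```

```text
t 8.95 r 0.135 theta 0.58 ytool 0.596 Ftan -11.18 Frad -0.6 Fz 13.9 z 0.0985 w 0.203 q6 -0.72
```

Call:
step_arm:
  moves:
    - [0,0,0,0,0,0,0]
    - [0,0,0,0,0,0,0]

```text
time: 9.15
tool_pos: [0.4861, 0.1741, 0.0986]
tool_rot: [0.001, 0.315, 0.949, -0.001]
contact_force: [-3.3, -3.6, 8.1]
gripper_width: 0.206
```

```bash
python3 st.py
```

```text
t 9.15 r 0.1349 theta 0.583 ytool 0.593 Ftan -4.8 Frad 0.52 Fz 8.1 z 0.0986 w 0.206 q6 -0.73
```

Call:
step_arm:
  moves:
    - [-0.0007,-0.0135,0,0,0,-0.1,0]
    - [-0.0007,-0.0135,0,0,0,-0.1,0]
    - [-0.0007,-0.0135,0,0,0,-0.1,0]
    - [-0.0007,-0.0135,0,0,0,-0.1,0]
    - [-0.0007,-0.0135,0,0,0,-0.1,0]
    - [-0.0007,-0.0135,0,0,0,-0.1,0]

```text
time: 9.75
tool_pos: [0.46, 0.0997, 0.0987]
tool_rot: [0.001, 0.019, 1.0, 0.001]
contact_force: [0.5, 0.4, 5.6]
gripper_width: 0.208
```

```bash
python3 st.py
```

```text
t 9.75 r 0.1351 theta -0.009 ytool -0.011 Ftan 0.39 Frad -0.53 Fz 5.6 z 0.0987 w 0.208 q6 -1.48
```

Call:
step_arm:
  moves:
    - [-0.0007,-0.0135,0,0,0,-0.1,0]
    - [-0.0007,-0.0135,0,0,0,-0.1,0]
    - [-0.0007,-0.0135,0,0,0,-0.1,0]
    - [-0.0007,-0.0135,0,0,0,-0.1,0]
    - [-0.0007,-0.0135,0,0,0,-0.1,0]
    - [-0.0003,-0.007,0,0,0,-0.05,0]
    - [0,0,0,0,0,0,0]

```text
time: 10.45
tool_pos: [0.4774, 0.0269, 0.0986]
tool_rot: [0.0, -0.251, 0.968, -0.001]
contact_force: [-1.9, -2.2, 7.9]
gripper_width: 0.202
```

```bash
python3 st.py; python3 look.py b9
python3 - <<'E'
from h import *
im,d=grab_frame('wrist');save(im,'w9')
E
```

```text
t 10.45 r 0.1357 theta -0.57 ytool -0.556 Ftan -1.0 Frad 2.76 Fz 7.9 z 0.0986 w 0.202 q6 -2.18
10.5 [0.4773 0.027  0.0986] [-2.7 -2.8  8.8]
```

View pics/b9.png

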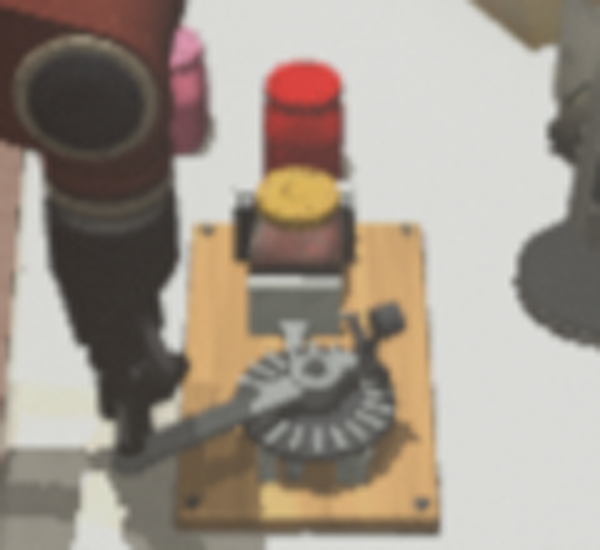

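View pics/w9.png

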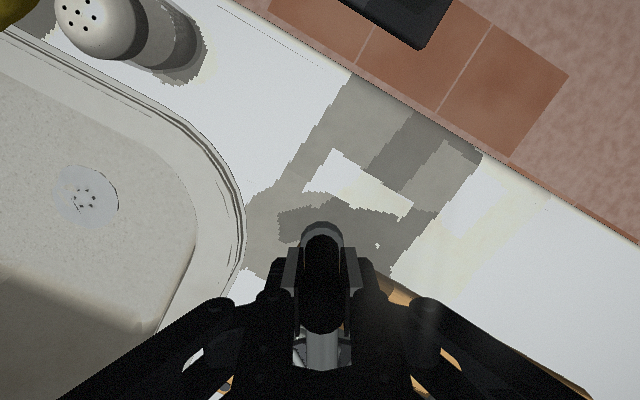

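```bash
cat > pad.py <<'E'
from h import *
for c in ('side','top'):
    im,d=grab_frame(c);P=pts(c,d,np.ones(d.shape,bool));C=im[d>0].astype(int)
    k=(abs(P[:,0]-.587)<.03)&(P[:,2]>.045)&(P[:,2]<.075)&(P[:,1]>.16)&(P[:,1]<.26)
    print(c,k.sum(),'yhist',np.histogram(P[k,1],bins=np.arange(.16,.264,.004))[0])
    k=(P[:,0]>.54)&(P[:,0]<.65)&(P[:,2]>.099)&(P[:,2]<.108)&(P[:,1]>.19)&(P[:,1]<.3)&(C[:,0]-C[:,2]>60)
    if k.sum()>5:print('lid',k.sum(),np.round(np.percentile(P[k],[2,50,98],axis=0)[:,:2],4).tolist())
E
python3 pad.py
```

```text
side 202 yhist [ 0  0  0  0  0  0  0  1 29 60 22  4  8 22 12 18  8 12  4  1  0  0  0  0
  1]
lid 135 [[0.5683, 0.2232], [0.5921, 0.2487], [0.617, 0.2756]]
top 157 yhist [ 0  0  0  0  0  0  0  0 14 17 15  5 16 18 13 10  5  9  6  4  5  6  4  6
  4]
lid 139 [[0.5644, 0.2238], [0.5904, 0.2489], [0.6152, 0.2754]]
```

Call:
step_arm:
  moves:
    - [-0.0007,0.0135,0,0,0,0.1,0]
    - [-0.0007,0.0135,0,0,0,0.1,0]
    - [-0.0007,0.0135,0,0,0,0.1,0]
    - [-0.0007,0.0135,0,0,0,0.1,0]
    - [-0.0007,0.0135,0,0,0,0.1,0]

```text
time: 11.15
tool_pos: [0.46, 0.0905, 0.0986]
tool_rot: [0.001, -0.002, 1.0, -0.003]
contact_force: [-2.1, -10.9, 8.6]
gripper_width: 0.206
```

```bash
python3 st.py
```

```text
t 11.15 r 0.135 theta -0.078 ytool -0.052 Ftan -10.82 Frad 2.42 Fz 8.6 z 0.0986 w 0.206 q6 -1.53
```

Call:
step_arm:
  moves:
    - [-0.0002,0.0068,0,0,0,0.05,0]
    - [-0.0002,0.0068,0,0,0,0.05,0]
    - [-0.0002,0.0068,0,0,0,0.05,0]
    - [-0.0002,0.0068,0,0,0,0.05,0]

```text
time: 11.55
tool_pos: [0.462, 0.1168, 0.0985]
tool_rot: [-0.0, 0.096, 0.995, -0.004]
contact_force: [-4.3, -13.6, 11.7]
gripper_width: 0.207
```

```bash
python3 st.py
```

```text
t 11.55 r 0.1349 theta 0.118 ytool 0.145 Ftan -14.11 Frad 1.96 Fz 11.7 z 0.0985 w 0.207 q6 -1.28
```

Call:
step_arm:
  moves:
    - [0,0,0,0,0,0,0]
    - [0,0,0,0,0,0,0]

```text
time: 11.75
tool_pos: [0.4621, 0.1176, 0.0986]
tool_rot: [-0.0, 0.095, 0.995, -0.003]
contact_force: [-3.8, -9.5, 10.5]
gripper_width: 0.204
```

```bash
python3 st.py;python3 pad.py
```

```text
t 11.75 r 0.1349 theta 0.124 ytool 0.143 Ftan -9.96 Frad 2.13 Fz 10.5 z 0.0986 w 0.204 q6 -1.28
side 192 yhist [ 0  0  0  0  0  0  0  0  0 13 47 44  8 13 17 15 11 11  9  3  1  0  0  0
  0]
lid 132 [[0.5683, 0.2264], [0.5917, 0.2523], [0.6176, 0.2788]]
top 89 yhist [ 0  0  0  0  0  0  0  0  0  0  0  0  2  2  8 11 11 10  9  9  6  6  5  5
  5]
lid 134 [[0.5612, 0.2283], [0.5903, 0.2549], [0.6142, 0.2803]]
```

Call:
step_arm:
  moves:
    - [0,0,0,0,0,0,0]
    - [0,0,0,0,0,0,0]
    - [0,0,0,0,0,0,0]
    - [0,0,0,0,0,0,0]

```text
time: 12.25
tool_pos: [0.4621, 0.1175, 0.0986]
tool_rot: [-0.0, 0.095, 0.995, -0.003]
contact_force: [-4.6, -9.2, 10.1]
gripper_width: 0.208
```

```bash
python3 st.py;python3 look.py c10; python3 m.py 10
python3 - <<'E'
import cv2
b=cv2.imread('pics/top10.png')[140:240,220:340];cv2.imwrite('pics/t10.png',cv2.resize(b,None,fx=5,fy=5,interpolation=2))
E
```

```text
t 12.25 r 0.1349 theta 0.123 ytool 0.143 Ftan -9.81 Frad 2.93 Fz 10.1 z 0.0986 w 0.208 q6 -1.28
12.3 [0.4621 0.1175 0.0986] [-4.5 -9.5 10.8]
side board [0.596  0.1715] [0.305 0.168] 87.13 z 0.02
side grip 1536 [0.4599 0.08   0.3089] [0.42 0.05 0.09] [0.506 0.161 0.434]
side lever 44 [0.6278 0.0581 0.1223] [0.591 0.046 0.09 ] [0.637 0.11  0.133]
side wheel 285 [0.543 0.041 0.048] [0.648 0.145 0.06 ]
side lid 164 [0.565 0.226 0.095] [0.62  0.286 0.111]
top board [0.5919 0.1768] [0.302 0.171] 87.53 z 0.0179
top grip 58 [0.4459 0.0996 0.3639] [0.422 0.055 0.192] [0.48  0.184 0.43 ]
top lever 40 [0.6266 0.0588 0.1215] [0.618 0.047 0.097] [0.639 0.069 0.132]
top wheel 93 [0.558 0.042 0.048] [0.636 0.074 0.06 ]
top lid 174 [0.558 0.225 0.095] [0.62  0.282 0.113]
12.4
```

View pics/c10.png

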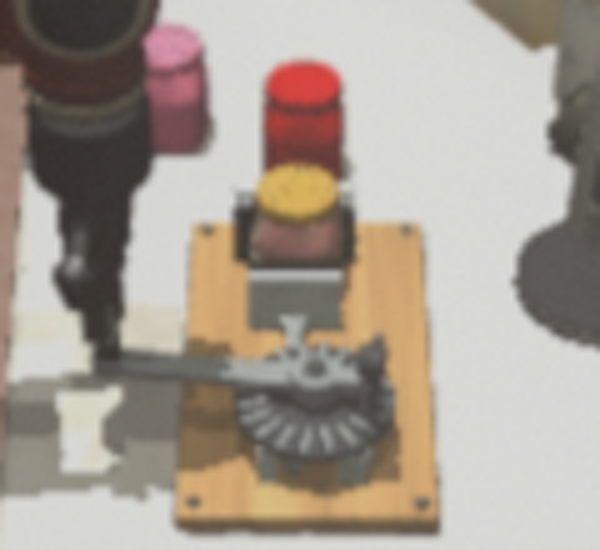

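View pics/t10.png

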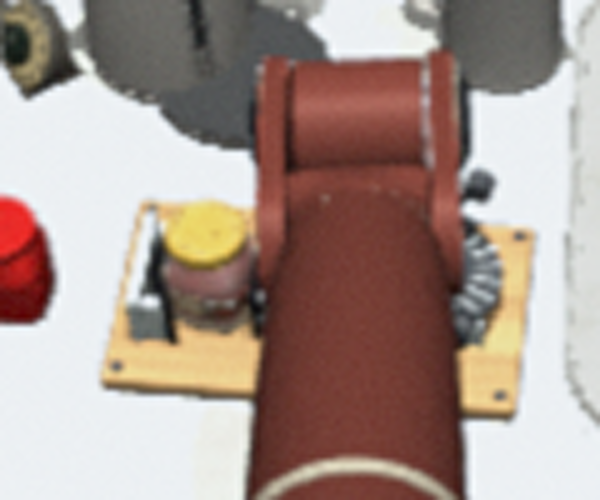

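Run:
```python
from h import *
d=np.load('w2.npy');P=pts('wrist',d,np.ones(d.shape,bool))
k=(P[:,2]>.05)&(P[:,2]<.08)&(P[:,1]>.24)&(P[:,1]<.335)&(P[:,0]>.5)&(P[:,0]<.66)
# grid map of max z, 5mm
for nm,PP in (('wrist',P[k]),):
    for x in np.arange(.5,.66,.006):
        q=PP[(PP[:,0]>=x)&(PP[:,0]<x+.006)]
        if len(q): print(round(x,3),''.join('#' if ((q[:,1]>=y)&(q[:,1]<y+.003)&(q[:,2]>.062)).any() else ('+' if ((q[:,1]>=y)&(q[:,1]<y+.003)).any() else '.') for y in np.arange(.24,.335,.003)))
im=cv2.imread('pics/w2.png')[150:300,230:430];cv2.imwrite('pics/w2c.png',cv2.resize(im,None,fx=4,fy=4,interpolation=2))
```

```text
(no output)
```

View pics/w2c.png

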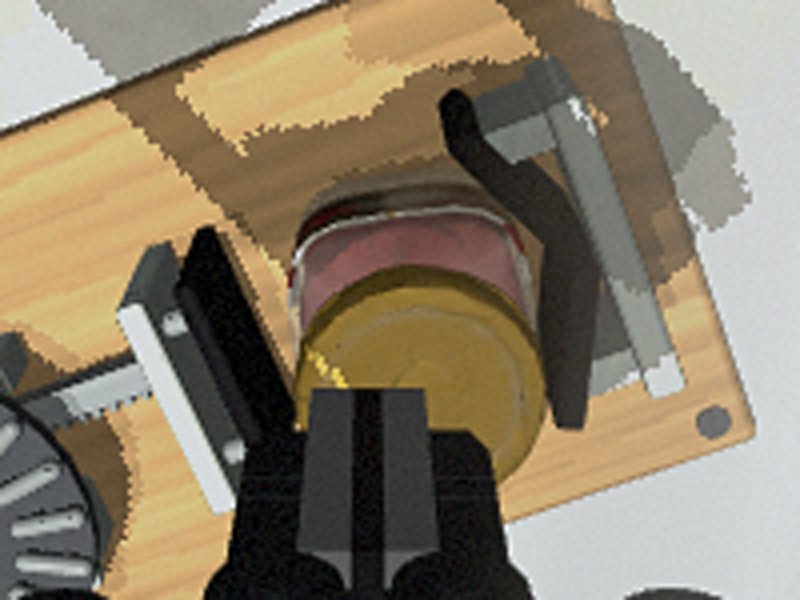

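Run:
```python
from h import *
from scipy.spatial.transform import Rotation as R
def T(p,q):
    M=np.eye(4);M[:3,:3]=R.from_quat([q[1],q[2],q[3],q[0]]).as_matrix();M[:3,3]=p;return M
s=state();i=camera_info('wrist');K=np.array(i['intrinsics'])
X=np.linalg.inv(T(s['tool_pos'],s['tool_rot']))@np.array(i['world_from_camera'])
W=T([.536,.2627,.2312],[0,.211,.977,0])@X
d=np.load('w2.npy');v,u=np.nonzero(d>0);z=d[v,u]
P=np.c_[(u-K[0,2])/K[0,0]*z,(v-K[1,2])/K[1,1]*z,z]@W[:3,:3].T+W[:3,3]
# rotate to board frame about hub
a=-.049;o=np.array([.595,.0945]);B=(P[:,:2]-o)@np.array([[np.cos(a),-np.sin(a)],[np.sin(a),np.cos(a)]])
k=(P[:,2]>.055)&(P[:,2]<.075)&(B[:,1]>.08)
q=np.c_[B,P[:,2]][k]
print('cols y from .084 step 2mm')
for x in np.arange(-.06,.06,.005):
    r=q[(q[:,0]>=x)&(q[:,0]<x+.005)]
    print('%+.3f'%x,''.join('#' if ((r[:,1]>=y)&(r[:,1]<y+.002)&(r[:,2]>.064)).any() else ('+' if ((r[:,1]>=y)&(r[:,1]<y+.002)).any() else '.') for y in np.arange(.084,.24,.002)))
l=(P[:,2]>.1)&(P[:,2]<.108)&(B[:,1]>.12)&(B[:,1]<.19)&(abs(B[:,0])<.05)
print(np.percentile(B[l],[1,99],axis=0).round(4))
```

```text
cols y from .084 step 2mm
-0.060 ................................................####.........####+............
-0.055 ................................................######++++++######............
-0.050 ..####...+###....................................######+++++######............
-0.045 .#####...####............##################.......######++++######............
-0.040 .#####+++####..........####.............#########..######...######............
-0.035 .#####+++####.........##........................###+######..######............
-0.030 .#####...####........##..........................###+######.######............
-0.025 .#####...####........#.............................##.############............
-0.020 .#####...####.......#..............................#+..###########............
-0.015 .#####...####......................................#...###########............
-0.010 .#####...####.....................................#...+###########............
-0.005 .#####...####.....................................#..+#####.######............
-0.000 .#####+++###+......................
[... 328 characters left out ...]
.............................######++++++######............
+0.025 ................................................#####.....+.######............
+0.030 ..............................................................................
+0.035 ..............................................................................
+0.040 ..............................................................................
+0.045 ..............................................................................
+0.050 ..............................................................................
+0.055 ..............................................................................
[[-0.0395  0.1298]
 [ 0.0111  0.183 ]]
```

Call:
step_arm:
  moves:
    - [0,-0.002,0,0,0,0,0]
    - [0,-0.002,0,0,0,0,0]
    - [0,0,0,0,0,0,0]

```text
time: 12.7
tool_pos: [0.4616, 0.1149, 0.0986]
tool_rot: [0.0, 0.096, 0.995, -0.001]
contact_force: [-2.7, -4.3, 8.6]
gripper_width: 0.2
```

```bash
python3 st.py
```

```text
t 12.7 r 0.1349 theta 0.104 ytool 0.144 Ftan -4.67 Frad 2.0 Fz 8.6 z 0.0986 w 0.2 q6 -1.29
```

Call:
step_arm:
  moves:
    - [0,-0.002,0,0,0,0,0]
    - [0,-0.002,0,0,0,0,0]
    - [0,0,0,0,0,0,0]
    - [0,0,0,0,0,0,0]

```text
time: 13.1
tool_pos: [0.4612, 0.1118, 0.0986]
tool_rot: [0.001, 0.096, 0.995, 0.0]
contact_force: [-1.8, 0.4, 8.2]
gripper_width: 0.204
```

```bash
python3 st.py
```

```text
t 13.1 r 0.1349 theta 0.081 ytool 0.144 Ftan 0.22 Frad 1.83 Fz 8.2 z 0.0986 w 0.204 q6 -1.3
```

Call:
step_arm:
  moves:
    - [0,0,0,0,0,0,0.02]
    - [0,0,0,0,0,0,0.03]
    - [0,0,0,0,0,0,0.05]
    - [0,0,0,0,0,0,0.06]
    - [0,0,0,0,0,0,0.06]
    - [0,0,-0.02,0,0,0,0.06]
    - [0,0,-0.04,0,0,0,0.06]
    - [0,0,-0.04,0,0,0,0.06]

```text
time: 13.9
tool_pos: [0.4597, 0.1113, 0.197]
tool_rot: [-0.001, 0.095, 0.995, -0.0]
contact_force: [-0.1, 0.3, 0.3]
gripper_width: 0.699
```

Call:
step_arm:
  moves:
    - [0.03,0,-0.03,0,0,0,0.06]
    - [0.04,0,-0.01,0,0,0,0.06]
    - [0.0,0.04,0,0,0,0,0.06]
    - [0.0,0.04,0,0,0,0,0.06]
    - [0,0.04,0,0,0,0,0.06]
    - [0,0.04,0,0,0,0,0.06]
    - [0,0,0,0,0,0,0.06]

```text
time: 14.6
tool_pos: [0.422, 0.2849, 0.2366]
tool_rot: [-0.001, 0.093, 0.996, 0.0]
contact_force: [0.3, -0.7, -0.6]
gripper_width: 0.704
```

```bash
python3 st.py;python3 look.py c11; python3 pad.py; python3 m.py 11
python3 - <<'E'
from h import *
b=cv2.imread('pics/top11.png')[140:240,220:340];cv2.imwrite('pics/t11.png',cv2.resize(b,None,fx=5,fy=5,interpolation=2))
im,d=grab_frame('wrist');save(im,'w11')
E
```

```text
t 14.6 r 0.2573 theta 0.785 ytool 0.138 Ftan -0.24 Frad -0.71 Fz -0.6 z 0.2366 w 0.704 q6 -0.94
14.65 [0.4218 0.2831 0.2365] [0.5 0.  0.3]
side 196 yhist [ 0  0  0  0  0  0  0  0  0  8 53 41  9  9 20 16 13 13  8  4  2  0  0  0
  0]
lid 138 [[0.5683, 0.2257], [0.5919, 0.2522], [0.6169, 0.281]]
top 16 yhist [ 0  0  0  0  0  0  0  0  0  0 10  4  1  1  0  0  0  0  0  0  0  0  0  0
  0]
side board [0.5956 0.1721] [0.302 0.168] 87.31 z 0.02
side grip 1173 [0.4423 0.2369 0.4276] [0.42  0.098 0.09 ] [0.481 0.335 0.559]
side lever 44 [0.6299 0.0607 0.1219] [0.62  0.047 0.097] [0.639 0.111 0.132]
side wheel 296 [0.543 0.039 0.048] [0.648 0.146 0.06 ]
side lid 1575 [0.42  0.21  0.095] [0.62  0.338 0.563]
top board [0.5913 0.131 ] [0.211 0.174] 87.73 z 0.0182
top grip 155 [0.4344 0.2597 0.2867] [0.42  0.104 0.091] [0.467 0.349 0.553]
top lever 60 [0.6292 0.0718 0.1129] [0.605 0.051 0.09 ] [0.641 0.113 0.132]
top wheel 291 [0.545 0.042 0.048] [0.651 0.146 0.06 ]
top lid 370 [0.42  0.213 0.245] [0.468 0.349 0.564]
14.85
```

View pics/c11.png

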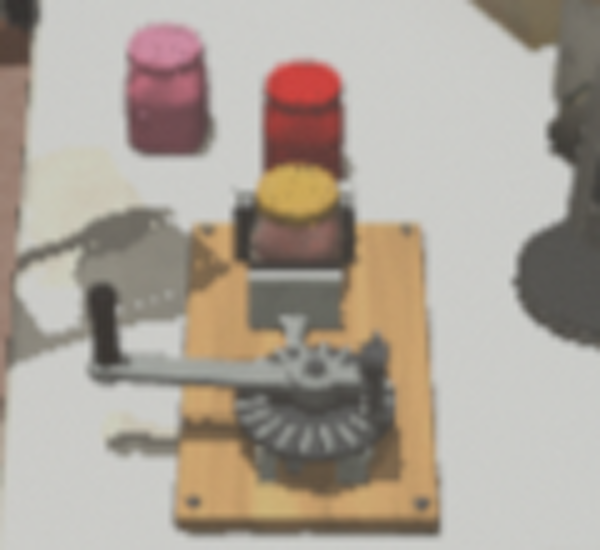

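View pics/t11.png

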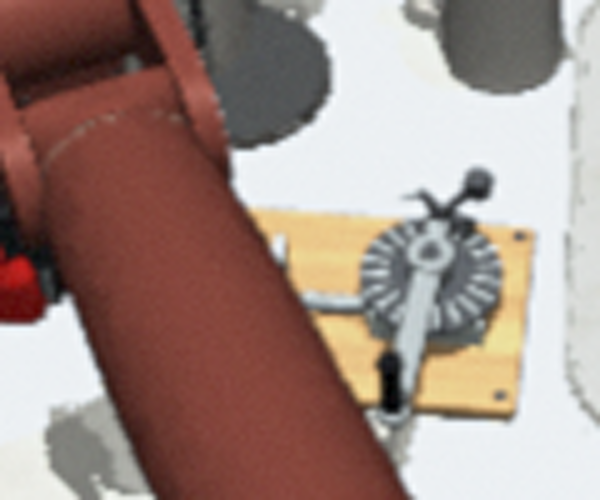

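View pics/w11.png

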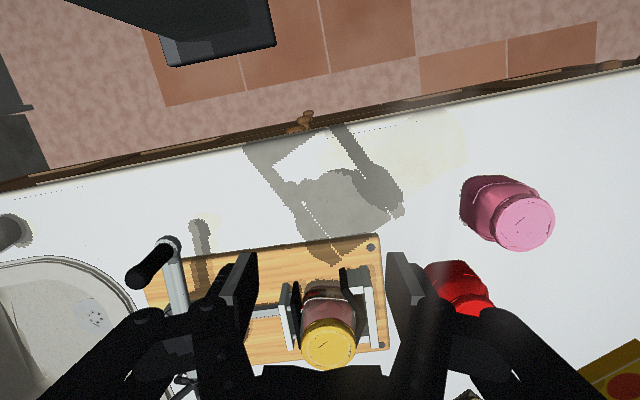

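Run:
```python
import cv2
im=cv2.imread('pics/w11.png')[250:380,230:400];cv2.imwrite('pics/w11c.png',cv2.resize(im,None,fx=4.5,fy=4.5,interpolation=2))
```

```text
(no output)
```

View pics/w11c.png

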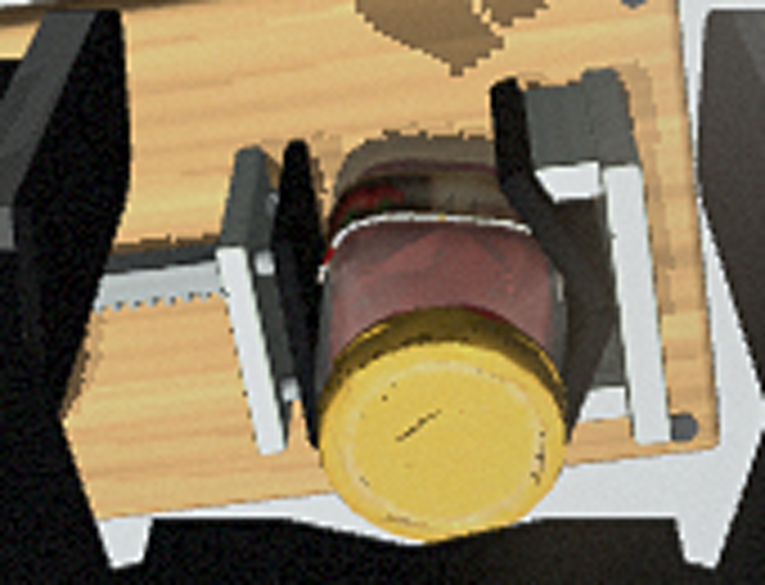

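Run:
```python
from h import *
from scipy.spatial.transform import Rotation as R
def T(p,q):
    M=np.eye(4);M[:3,:3]=R.from_quat([q[1],q[2],q[3],q[0]]).as_matrix();M[:3,3]=p;return M
s=state();i=camera_info('wrist');K=np.array(i['intrinsics']);W2=np.array(i['world_from_camera'])
X=np.linalg.inv(T(s['tool_pos'],s['tool_rot']))@W2
im,dn=grab_frame('wrist');np.save('w12.npy',dn)
a=-.049;o=np.array([.595,.0945])
for nm,W,d in (('before',T([.536,.2627,.2312],[0,.211,.977,0])@X,np.load('w2.npy')),('now',W2,dn)):
    v,u=np.nonzero(d>0);z=d[v,u]
    P=np.c_[(u-K[0,2])/K[0,0]*z,(v-K[1,2])/K[1,1]*z,z]@W[:3,:3].T+W[:3,3]
    B=(P[:,:2]-o)@np.array([[np.cos(a),-np.sin(a)],[np.sin(a),np.cos(a)]])
    for lo,hi in ((-.047,-.04),(-.04,-.03),(-.03,-.02),(-.02,-.01)):
        k=(P[:,2]>.063)&(P[:,2]<.073)&(B[:,1]>.08)&(B[:,1]<.2)&(B[:,0]>lo)&(B[:,0]<hi)
        h,e=np.histogram(B[k,1],bins=np.arange(.08,.151,.001))
        print(nm,lo,[(round(e[j]*1000),int(h[j])) for j in range(len(h)) if h[j]>1])
```

```text
before -0.047 [(87, 5), (88, 3), (89, 8), (90, 5), (91, 8), (92, 6), (93, 8), (94, 9), (103, 5), (104, 5), (105, 7), (106, 5), (107, 7), (108, 11), (136, 2), (137, 2), (138, 3), (139, 2), (140, 3), (142, 3), (143, 2), (144, 3), (145, 4), (146, 3), (147, 3), (148, 3), (149, 3)]
before -0.04 [(87, 7), (88, 6), (89, 8), (90, 9), (91, 9), (92, 11), (93, 9), (94, 14), (103, 6), (104, 11), (105, 6), (106, 10), (107, 13), (108, 11), (134, 2)]
before -0.03 [(87, 7), (88, 6), (89, 11), (90, 6), (91, 9), (92, 10), (93, 12), (94, 17), (102, 2), (103, 6), (104, 8), (105, 10), (106, 9), (107, 11), (108, 13)]
before -0.02 [(86, 3), (87, 7), (88, 4), (89, 9), (90, 10), (91, 8), (92, 10), (93, 6), (94, 18), (103, 6), (104, 9), (105, 6), (106, 13), (107, 8), (108, 12)]
now -0.047 [(108, 5), (109, 6), (110, 6), (111, 6), (112, 6), (113, 6), (114, 6), (115, 5), (121, 4), (122, 4), (123, 6), (124, 4), (125, 7), (126, 8), (127, 3), (138, 3), (139, 4), (140, 4), (141, 4), (142, 3), (143, 3), (144, 5), (145, 5), (146, 5), (147, 5), (148, 4), (149, 2)]
now -0.04 [(108, 7), (109, 6), (110, 6), (111, 7), (112, 8), (113, 7), (114, 7), (115, 8), (121, 4), (122, 4), (123, 7), (124, 9), (125, 6), (126, 7), (127, 6), (133, 2), (134, 2), (135, 4), (136, 2), (137, 3), (138, 2)]
now -0.03 [(108, 5), (109, 7), (110, 8), (111, 6), (112, 5), (113, 8), (114, 6), (115, 9), (121, 4), (122, 6), (123, 7), (124, 4), (125, 8), (126, 7), (127, 7)]
now -0.02 [(108, 6), (109, 5), (110, 6), (111, 5), (112, 5), (113, 9), (114, 6), (115, 8), (121, 4), (122, 5), (123, 5), (124, 9), (125, 7), (126, 6), (127, 4)]
```

```bash
python3 -c "
from plant import *
s=state();print(s['time'],s['contact_force'],abs(s['joint_vel']).max());print(job_done())"
```

```text
14.95 [-0.65543189 -0.69822168 -0.66698953] 0.0026071924987043048
the job is handed in; nothing more can be done
None
```

The jar is clamped firmly and upright in the notched jaw, the lever is set to tighten, the handle is released, and the job is handed in at about 15 s of the 69 s. No verdict was reported.

I tipped the lever from the left with the shut fingers, then gripped the knob. One full swing, and about half of a second one, closed the jaw.

| Check | Jar loose | At the stop |
|---|---|---|
| Effort at the grip, moving | 9 to 11 N | 14.1 N |
| Effort at the grip, paused | 4.8 N | 9.9 N |
| Gap from the pad to its backing plate | about 8 mm | about 5.5 mm |

- **Clamping force:** The rise in effort, 3 to 5 N, and the 2.5 mm of spring compression both point to roughly 40 to 50 N on the jar. This is an inference, because the jaw force cannot be read directly.
- **Effort comparison:** The moving readings were not taken at the same speed. The one at the stop was at half the speed of the loose ones, so the true rise may be somewhat larger.
- **Jaw travel:** The jaw plate moved about 21 mm, or 1.5 rad of wheel, less than the 2 to 3 rad announced. The measured notch position shows the jar home against it.
- **Final views:** The jar stands upright between the pad and the notch, and the lever leans to the tighten side. The arm is clear, with about 0 N on the tool. I did not measure the lemon, salt shaker or espresso cup again, but the arm never went near them.

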